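# Lock the matches away in the candle chest

### The job

The candles are done, so put the matches out of the children's reach: lay the blue matchbox flat in the open drawer of the wooden chest and let go of it, then push the drawer fully home, then swing the hook on top of the chest round until its arm rests against the steel pin of the drawer, with the hook's nose in front of the pin. Leave the glass cup, the green jar and the candelabrum standing where they are.

Things in the scene. Friction and masses are not known exactly. Their poses are not given: they have to be found in the camera images.
- chest: Low wooden chest, fixed to the table, 220 (its x) x 240 (its y) x 85 mm high, plus the hook on top. Origin: centre of its underside; its front, where the drawer is, looks along its own -x. Its top board and side walls begin 12 mm behind the plane of the closed drawer's face, at its x = -98 mm.
- drawer (a joint): How far the drawer stands open, m: 0 is home against its stop, 0.11 to 0.15 at the start. It slides along the chest's -x, needs about 2 N and stays where left. The tray is 198 mm wide inside (chest y); its floor is 20 mm and its walls' tops are 62 mm above the table. The part open to the sky, from the front panel's inner side to the chest's top board, is as long as this value.
- drawer_front (a point): On the drawer: middle of the top edge of its front panel's outer face, 73 mm above the table; moves with the drawer; axes as the chest's (x points into the chest). The pale wooden panel is 12 mm thick, 234 wide, 69 high, and flat except for two brass knobs 75 mm either side of the middle, 36 mm below the top edge, standing out 28 mm.
- catch_pin (a point): Top of the steel pin that is the hook's catch: upright on the middle of the drawer panel's top edge, 8 mm across, top 100 mm above the table; moves with the drawer.
- hook (a joint): Angle of the steel hook on the chest, rad: 0 closed, 1.25 to 1.9 at the start. At 0 its arm points along chest -x, stopped beside the drawer's pin, its nose (bent to chest -y) in front of the pin. Growing values swing it level towards chest +y. It turns stiffly (0.7 N at the knob) and stays where left. With the drawer over 6 mm open the nose strikes the pin; a hook shut first blocks the drawer.
- hook_pivot (a point): The hook's vertical pivot on the chest, 94 mm above the table (mid height of the hook's bar), at x = -30 mm, y = 0 in the chest's frame; axes as the chest's. The bar is 8 x 8 mm and reaches 92 mm from the pivot.
- hook_knob (a point): Top centre of the red upright knob on the hook's arm, by which it is swung: a round peg 14 mm across and 34 mm high, its top 132 mm and its foot 98 mm above the table. It goes round the pivot at a radius of 50.8 mm. At hook angle 0 it is at (-50, +9) mm from the pivot in the chest's x, y; at angle q that offset is turned by q clockwise seen from above.
- matchbox: Blue matchbox with a yellow label and red dot on top, 60 (its x) x 40 (its y) x 18 mm, 30 g, lying flat on the table. Origin: centre of its underside.
- oil_cup: Small empty glass cup, 44 mm across, 50 mm high, standing on the table; leave it alone. Origin: centre of its underside.
- jar: Green glass jar with a green lid, 52 mm across, 70 mm high, standing on the table; leave it alone. Origin: centre of its underside.
- candelabrum: Brass candelabrum with five holders in a row and candles in four, 148 (its x) x 90 mm, 172 mm high, standing at the left of the chest; leave it alone. Origin: centre of its underside.
There are look-alikes about, which are no part of the job. Of the things like the matchbox, leave any that is orange; of the rest the larger one is meant.

How it is judged:
By the outcome, as a careful person would: the job done as asked, in the order asked, and still so for the second after the job is handed in, with the robot touching nothing.
It also fails if it takes over 64 s, if anything falls off the work surface, if the arm or the gripper's body presses on something with over 40 N, if the wrist force passes 120 N, or if a joint passes its speed limit or range.

### The arm

A 6-joint arm with a two-finger parallel gripper is mounted at the origin on the work surface. World frame = base frame: x ahead of the robot, y to its left, z up, the work surface at z = 0. Lengths are in mm, angles in rad, forces in N, time in s.
With the tool pointing down it reaches from about 350 to 975 mm from the base axis. Payload 7.1 kg.
Tool frame: the origin (TCP) lies at the very end of the fingers, on their centre line; the grasp point (between the pads) lies 19 mm behind it; z points along the fingers, y is the line along which they close (so a half turn about z gives the same grasp; the last joint's range is limited). The gripper opens to 88 mm and grips with 3 to 60 N. Pads are 20 mm wide; open, the fingers measure 115 mm over their backs; the gripper's body (75 mm by 178 mm) begins 61 mm behind the grasp point.
Start: joints at [1.26, 0.423, 1.63, -0, 1.089, -0.019], TCP at [179.766, 598.572, 222.675] pointing down, gripper open.
Joint ranges: [-3, 3], [-0.9, 2.11], [0.09, 2.58], [-1.31, 4.45], [0.11, 2.69], [-2.54, 2.54]. Speed limits (rad/s): [2.39, 2.39, 3.01, 3.14, 3.14, 3.14].

### API

Orientations are given as a rotation vector (axis times angle).
In Python, from workcell import ctrl, optics gives the robot as it stands.
- The arm moves only by the shell command python3 -m jog 'ROWS'. ROWS is JSON, a list of rows, each a list of 7 numbers: the shift along the tool's x, y, z in units of 40 mm (1.0 is 40 mm), then the turn, a rotation vector about the tool's x, y, z in units of 6 degrees (1.0 is 6 degrees), then the opening, from 0 (shut) to 1 (fully open). A call has 1 to 20 rows; each row shifts and turns the commanded pose from where the row before left it, along the tool's axes as they then stand; what a row does not reach is not made up. A row lasts 1/10 s, in which the tool goes at most 50 mm and 8.59 degrees, less where a joint would pass 70% of its speed; a pose out of reach is approached as far as the arm can. A call is refused whole if a number of a shift passes 1 or a number of a turn 1, either way. A call with a gripper value outside its range is refused whole. The fingers move at their own pace and stop on an object; the grip force is fixed at half the most. Time passes only in rows, so rows that do not move let the fingers close. It gives the time, the measured TCP pose, the force, the opening and the grip force at its end, in the units of the state.
- ctrl.get_obs(): the state, without advancing time (a new reading comes with each control period).
- optics.get_image(name): name is "side" or "top" or "wrist"; returns the picture (384x512x3 uint8, red, green, blue); there is no depth.
- optics.camera_model(name): a dict with "fov_y" (degrees; the focal length in pixels is half the picture's height over the tangent of half this angle, whatever the lens; pixels are square), "cx", "cy" (the principal point, pixels), "k1" (the pictures are not rectified: a ray, as slopes to the right and down, at radius r is drawn at 1 + k1 r^2 times it, then the intrinsics apply), "view" (4x4, takes a point from world to camera coordinates); the wrist camera has in their place "hand_eye" (4x4, takes a point from camera to tool coordinates, whose origin is the TCP and whose axes are the flange's). Camera axes: x right, y up, looking along -z (the intrinsics and any distortion apply to the point x, -y, -z); pixel columns grow to the right and rows downward; lengths in mm; the calibration is good to about 2 mm. A picture is of the moment at which its call begins: read the wrist's pose just before it. camera_model takes no time and is no camera call.
- ctrl.close_job(): hands the job in; it is judged then, once.
Trained networks look in the newest picture that a camera, given by its name, has taken for a name from the list of things; names that differ only in an ending like _2 or _b are one class to them, and where a whole thing is asked for, a point or a joint stands for the part that bears it (a point fixed in the world has none). Each returns a list of dicts, best first, with "conf" (0 to 1); they miss things now and then, are a little off and sometimes report something else, mostly with a low value. They report only what shows in the picture. A call takes as long as a camera call. They do not tell look-alikes from the thing itself.
- optics.masks_of(target, camera): "pixels" (384x512 bool, what is visible of it) and "extent" ([centre column, centre row, width, height] in pixels, round what is visible of it).
The state is a dict: "t": time; "qpos": joint angles; "qvel": joint speeds; "joint_torque": joint torques, N m; "ee_pos": TCP position; "orientation": TCP orientation; "ft_force": force on the tool from outside, world axes, zero at the start; "moment": the same for the moment, N m; "width": finger opening in mm; "grasp_force": force on a finger pad.
Only numpy, scipy, OpenCV 4.12 (cv2) and the standard library are available. Lean on these libraries where they do the work, as an engineer would, in place of code of your own. Each camera call takes 0.05 s, during which the arm holds its last target. There are 200 camera calls.

## Working session

There is one attempt and no reset: what is moved stays moved. The work goes in short steps, Python scripts to look and compute and a shell command to move; the robot and the scene stay as the last step left them, time stands still between calls to the robot, and variables do not carry over. Pictures are saved under pics/ and viewed, at most 10 in all, crops included, and the job is handed in when it is done.

```bash
mkdir -p pics; ls; python3 - <<'E'
from workcell import ctrl, optics
import cv2, numpy as np
for n in ("top","side"):
    im=optics.get_image(n); cv2.imwrite(f"pics/{n}0.png",im[:,:,::-1])
    m=optics.camera_model(n); print(n,{k:(np.round(v,3).tolist()) for k,v in m.items()})
    for t in ("matchbox","hook_knob","catch_pin","drawer_front","chest","oil_cup","jar","candelabrum"):
        for d in optics.masks_of(t,n): print(n,t,round(d["conf"],2),np.round(d["extent"],1).tolist(),d["pixels"].sum())
print(optics.camera_model("wrist"))
o=ctrl.get_obs(); print(o)
E
```

```text
pics
top {'fov_y': 49.332, 'cx': 256.283, 'cy': 196.732, 'k1': 0.043, 'view': [[0.011, -1.0, -0.001, 38.734], [0.973, 0.01, 0.231, -559.352], [-0.231, -0.003, 0.973, -1309.623], [0.0, 0.0, 0.0, 1.0]]}
top matchbox 0.79 [342.7, 181.3, 21.0, 22.3] 220
top matchbox 0.7 [342.1, 210.3, 11.1, 14.0] 131
top hook_knob 0.67 [227.8, 223.6, 9.1, 32.7] 81
top catch_pin 0.85 [276.4, 210.2, 63.5, 71.3] 3290
top drawer_front 0.87 [277.0, 206.6, 64.2, 73.3] 3244
top oil_cup 0.65 [364.5, 236.1, 15.6, 14.6] 131
top jar 0.69 [378.9, 206.7, 20.9, 19.5] 233
top candelabrum 0.8 [129.6, 235.1, 27.0, 50.5] 847
side {'fov_y': 56.865, 'cx': 259.593, 'cy': 190.451, 'k1': -0.008, 'view': [[0.99, -0.144, 0.01, -508.365], [0.088, 0.656, 0.749, -138.591], [-0.114, -0.741, 0.662, -967.357], [0.0, 0.0, 0.0, 1.0]]}
side matchbox 0.7 [323.4, 290.5, 26.1, 30.6] 442
side matchbox 0.64 [285.1, 294.6, 20.7, 19.0] 267
side matchbox 0.51 [311.2, 263.1, 17.5, 11.1] 176
side matchbox 0.26 [245.5, 318.7, 20.4, 32.0] 422
side hook_knob 0.68 [218.1, 120.2, 38.4, 49.6] 624
side hook_knob 0.6 [236.8, 165.2, 31.5, 15.7] 210
side ca
[... 971 characters left out ...]
       1.00000000e+00]])}
{'t': 0.9, 'qpos': array([ 1.25997218e+00,  4.23089304e-01,  1.62988880e+00,  1.74575970e-05,
        1.08863299e+00, -1.89676074e-02]), 'qvel': array([-0.0001269 , -0.00091622, -0.00011345,  0.00176366, -0.00062149,
        0.00244059]), 'joint_torque': array([ 8.76574795e-04, -5.44554913e+01, -2.74055868e+01,  6.44980045e-02,
        1.64664339e-02, -4.36525193e-05]), 'ee_pos': array([179.77741779, 598.56647303, 222.68615577]), 'orientation': array([-4.56831725e-01, -3.10818183e+00,  2.45769548e-05]), 'ft_force': array([-0.18193708,  0.27707969,  0.06734308]), 'moment': array([ 0.00228934, -0.00676764,  0.03581531]), 'grasp_force': 0.0, 'width': 87.60558645286493}
```

```bash
python3 - <<'E'
import cv2,numpy as np
t=cv2.imread("pics/top0.png")[150:280,100:410]; s=cv2.imread("pics/side0.png")[90:365,180:360]
cv2.imwrite("pics/c_top.png",cv2.resize(t,None,fx=2.58,fy=2.58,interpolation=cv2.INTER_CUBIC))
cv2.imwrite("pics/c_side.png",cv2.resize(s,None,fx=2.18,fy=2.18,interpolation=cv2.INTER_CUBIC))
E
```

```text
(no output)
```

View pics/c_top.png

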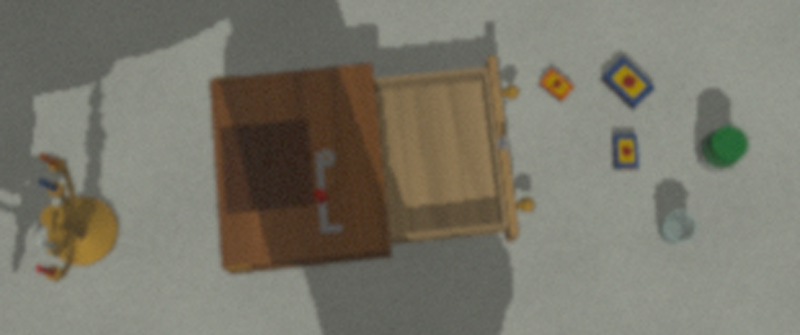

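View pics/c_side.png

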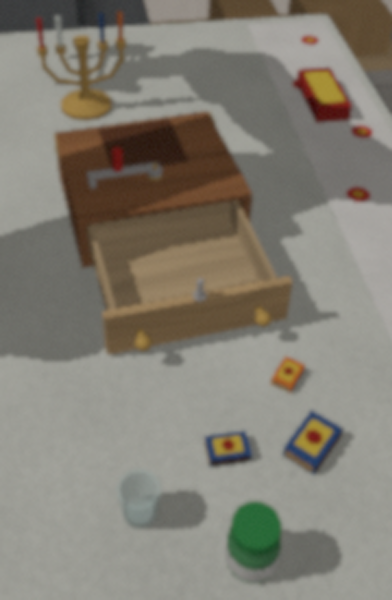

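Top view: three look-alikes: large blue box (343,181), small blue (342,209), orange (315,182). The large blue one is meant (not orange, larger). Chest front looks along −y; pin near (294,204), red hook knob near (224,226).

```bash
cat > h.py <<'E'
import numpy as np, cv2
from scipy.optimize import least_squares
from scipy.spatial.transform import Rotation as R
from workcell import ctrl, optics
def cam(n):
    m=optics.camera_model(n)
    if "view" in m: V=np.array(m["view"])
    else:
        o=ctrl.get_obs(); T=np.eye(4); T[:3,:3]=R.from_rotvec(o["orientation"]).as_matrix(); T[:3,3]=o["ee_pos"]
        V=np.linalg.inv(T@np.array(m["hand_eye"]))
    return m,V
def proj(c,P):
    m,V=c; P=np.atleast_2d(P); q=P@V[:3,:3].T+V[:3,3]; s=np.c_[q[:,0],-q[:,1]]/-q[:,2:]
    f=192/np.tan(np.radians(m["fov_y"]/2)); r2=(s**2).sum(1,keepdims=True)
    return s*(1+m["k1"]*r2)*f+[m["cx"],m["cy"]]
def onz(c,uv,z):
    m,V=c; out=[]
    for p in np.atleast_2d(uv):
        out.append(least_squares(lambda x:(proj(c,[x[0],x[1],z])-p).ravel(),[500,150],x_scale=100).x)
    return np.array(out)
def rect(mask,c,z):
    cn=cv2.findContours(mask.astype(np.uint8),cv2.RETR_EXTERNAL,cv2.CHAIN_APPROX_NONE)[0]
    k=max(cn,key=cv2.contourArea).reshape(-1,2)
    return cv2.minAreaRect(onz(c,k,z).astype(np.float32))
def chestpt(p,P):  # p: x,y,yaw
    P=np.atleast_2d(P).astype(float); c,s=np.cos(p[2]),np.sin(p[2])
    return np.c_[p[0]+c*P[:,0]-s*P[:,1],p[1]+s*P[:,0]+c*P[:,1],P[:,2]]
def tool_delta(target):  # world target -> tool axes shift in units
    o=ctrl.get_obs(); M=R.from_rotvec(o["orientation"]).as_matrix()
    return M.T@(np.array(target)-o["ee_pos"])/40
E
python3 - <<'E'
from h import *
np.set_printoptions(precision=2,suppress=True)
ct,cs=cam("top"),cam("side")
T=lambda l:np.array(l)/2.58+[100,150]; S=lambda l:np.array(l)/2.18+[180,90]
t=T([(211,78),(371,65),(390,255),(224,270),(498,58),(518,238),(501,140),(321,194)])
s=S([(57,133),(209,113),(250,184),(80,211),(291,280),(104,319),(200,279),(110,353),(288,318),(118,149)])
def res(p,full=False):
    o,q=p[3],p[4]; f=-110-o
    kx,ky=-50,9; c_,s_=np.cos(-q),np.sin(-q); K=[-30+c_*kx-s_*ky, s_*kx+c_*ky]
    Pt=[(110,-120,85),(-98,-120,85),(-98,120,85),(110,120,85),(f,-117,73),(f,117,73),(f+6,0,100),(*K,130)]
    Ps=[(110,120,85),(110,-120,85),(-98,-120,85),(-98,120,85),(f,-117,73),(f,117,73),(f+6,0,100),(f,117,4),(f,-117,4),(*K,132)]
    a=proj(ct,chestpt(p,Pt))-t; b=proj(cs,chestpt(p,Ps))-s
    if full: print(a,b)
    return np.r_[a.ravel(),b.ravel()]
r=least_squares(res,[550,250,np.pi/2,120,1.5],loss="soft_l1",x_scale=[10,10,.1,10,.1]); print(r.x); res(r.x,True)
for n,c in(("top",ct),("side",cs)):
    optics.get_image(n)
    for d in optics.masks_of("matchbox",n): print(n,d["extent"],rect(d["pixels"],c,14))
    for k,z in(("jar",70 if n=="top" else 0),("oil_cup",0)):
        for d in optics.masks_of(k,n)[:1]: print(k,onz(c,[d["extent"][:2]],35))
E
```

```text
[501.63 168.5    1.69 146.52   1.57]
[[-0.93 -0.27]
 [ 0.4  -1.67]
 [ 0.58 -2.61]
 [-1.09 -1.33]
 [-1.1  -1.93]
 [ 0.36 -1.76]
 [ 1.16 -1.05]
 [-0.06 -0.62]] [[-2.   -0.89]
 [-0.81 -1.74]
 [ 0.78  3.69]
 [-1.85  4.65]
 [ 0.36  0.22]
 [-0.82 -0.99]
 [-0.59 -0.11]
 [-2.24  0.76]
 [-1.03  0.08]
 [-1.13  0.19]]
top [344.3, 182.0, 19.6, 19.4] ((628.4924926757812, -254.2447509765625), (58.3985595703125, 40.49517059326172), 43.14923858642578)
top [342.6, 209.5, 8.9, 12.8] ((533.48876953125, -246.0570831298828), (46.4543571472168, 31.936500549316406), 5.005141258239746)
top [278.4, 207.1, 61.5, 74.7] ((531.53271484375, -19.525779724121094), (250.6622314453125, 190.46188354492188), 6.905943393707275)
jar [[ 538.39 -364.99]]
oil_cup [[ 441.79 -308.87]]
side [285.6, 294.5, 18.9, 15.6] ((534.5, -251.99319458007812), (44.65565872192383, 36.880672454833984), 1.0069403648376465)
side [324.6, 289.9, 27.9, 27.3] ((628.3841552734375, -256.0731506347656), (70.4449234008789, 42.926788330078125), 45.224021911621094)
jar [[ 538.27 -366.6 ]]
oil_cup [[ 433.16 -312.7 ]]
```

```bash
python3 -m jog '[[-0.6,-0.6,0,0,0,0,1],[-0.84,-0.86,0,0,0,0,1],[-0.84,-0.86,0,0,0,0,1],[-0.84,-0.86,0,0,0,0,1],[-0.84,-0.86,0,0,0,0,1],[-0.84,-0.86,0,0,0,0,1],[-0.84,-0.86,0,0,0,0,1],[-0.84,-0.86,0,0,0,0,1],[-0.84,-0.86,0,0,0,0,1],[-0.84,-0.86,0,0,0,0,1],[-0.84,-0.86,0,0,0,0,1],[-0.84,-0.86,0,0,0,0,1],[-0.84,-0.86,0,0,0,0,1],[-0.84,-0.86,0,0,0,0,1],[-0.84,-0.86,0,0,0,0,1],[-0.84,-0.86,0,0,0,0,1],[-0.84,-0.86,0,0,0,0,1],[-0.84,-0.86,0,0,0,0,1],[-0.84,-0.86,0,0,0,0,1],[-0.84,-0.86,0,0,0,0,1]]'; python3 -m jog '[[0,0,0,0,0,1,1],[0,0,0,0,0,1,1],[0,0,0,0,0,1,1],[0,0,0,0,0,1,1],[0,0,0,0,0,1,1],[0,0,0,0,0,1,1],[0,0,0,0,0,1,1],[0,0,0,0,0,1,1],[0,0,0,0,0,1,1],[0,0,0,0,0,1,1],[0,0,0,0,0,1,1],[0,0,0,0,0,1,1],[0,0,0,0,0,1,1],[0,0,0,0,0,1,1],[0,0,0,0,0,1,1],[0,0,0,0,0,1,1],[0,0,0,0,0,1,1],[0,0,0,0,0,1,1],[0,0,0,0,0,1,1],[0,0,0,0,0,1,1]]'
cat > w.py <<'E'
from h import *
import sys
np.set_printoptions(precision=3,suppress=True)
o=ctrl.get_obs(); c=cam("wrist"); im=optics.get_image("wrist"); cv2.imwrite(f"pics/{sys.argv[1]}.png",im[:,:,::-1])
M=R.from_rotvec(o["orientation"]).as_matrix()
print(o["t"],o["ee_pos"],"tooly yaw",np.degrees(np.arctan2(M[1,1],M[0,1])),"z",M[:,2],"q",o["qpos"])
for d in optics.masks_of("matchbox","wrist"):
    (p,s,a)=rect(d["pixels"],c,18); print(d["conf"],d["extent"],p,s,a,"delta",tool_delta([*p,5]))
E
python3 w.py w1
```

```text
t: 3.3
ee_pos: [619.9, -242.9, 222.7]
orientation: [0.457, 3.108, 0.0]
ft_force: [0.5, 0.6, 0.6]
width: 87.9
grasp_force: 0.0
t: 5.3
ee_pos: [619.2, -240.9, 222.6]
orientation: [-2.923, -1.152, 0.0]
ft_force: [0.3, 0.1, 0.8]
width: 87.7
grasp_force: 0.0
5.3 [ 619.222 -240.925  222.64 ] tooly yaw -46.96544071683846 z [-0.  0. -1.] q [-0.389  0.481  1.537  0.     1.124  0.431]
0.86 [218.4, 220.5, 35.9, 41.0] (538.78955078125, -244.9494171142578) (30.542369842529297, 48.30716323852539) 89.72818756103516 delta [-1.534 -1.305  5.441]
0.72 [86.7, 114.5, 173.3, 228.9] (512.8782348632812, -29.606918334960938) (290.18035888671875, 219.15321350097656) 31.28766441345215 delta [ 1.681 -5.671  5.441]
0.64 [267.1, 177.2, 30.5, 51.2] (631.2247924804688, -250.85159301757812) (62.55701446533203, 41.27601623535156) 43.10089111328125 delta [0.048 0.386 5.441]
0.62 [212.4, 131.9, 27.7, 31.0] (628.0526733398438, -158.78623962402344) (39.18272018432617, 26.45197105407715) 49.57689666748047 delta [ 1.567 -1.346  5.441]
```

View pics/w1.png

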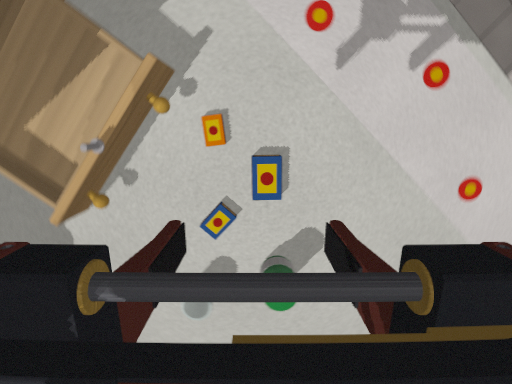

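Confirmed: large blue box at (267,177), measuring 63x41 mm; small blue at (218,220) is 48x30; orange at (212,131).

```bash
python3 -m jog '[[0,0.39,0.3,0,0,0,1],[0,0,1,0,0,0,1],[0,0,1,0,0,0,1],[0,0,1,0,0,0,1],[0,0,0.9,0,0,0,1],[0,0,0.6,0,0,0,1],[0,0,0.4,0,0,0,1],[0,0,0.22,0,0,0,1],[0,0,0,0,0,0,1],[0,0,0,0,0,0,0],[0,0,0,0,0,0,0],[0,0,0,0,0,0,0],[0,0,0,0,0,0,0],[0,0,0,0,0,0,0],[0,0,0,0,0,0,0],[0,0,0,0,0,0,0]]'
```

```text
t: 7.0
ee_pos: [630.0, -252.3, 6.0]
orientation: [2.92, 1.159, 0.0]
ft_force: [0.5, 1.0, 1.4]
width: 39.9
grasp_force: 29.9
```

```bash
python3 -m jog '[[0,0,-0.4,0,0,0,0],[0,0,-0.9,0,0,0,0],[0,0,-1,0,0,0,0],[0,0,-1,0,0,0,0],[0.2,-0.4,-1,0,0,0,0],[0.3,-0.86,-0.6,0,0,0,0],[0.3,-0.86,0,0,0,0,0],[0.3,-0.86,0,0,0,-1,0],[0.3,-0.86,0,0,0,0,0],[0.3,-0.86,0,0,0,0,0],[0.3,-0.86,0,0,0,0,0],[0.3,-0.86,0,0,0,0,0],[0,0,0,0,0,-1,0],[0,0,0,0,0,-1,0],[0,0,0,0,0,-1,0],[0,0,0,0,0,-1,0],[0,0,0,0,0,-1,0],[0,0,0,0,0,-1,0],[0,0,0,0,0,-1,0],[0,0,0,0,0,-1,0]]'; python3 w.py w2
```

```text
t: 9.0
ee_pos: [507.3, -9.2, 202.9]
orientation: [2.07, 2.362, 0.001]
ft_force: [-0.1, 0.5, -0.4]
width: 39.8
grasp_force: 29.9
9.0 [507.29   -9.211 202.901] tooly yaw 7.531695183758595 z [ 0.001 -0.    -1.   ] q [-0.042  0.277  1.904 -0.     0.959 -0.173]
0.69 [254.9, 232.9, 70.2, 87.4] (517.697265625, -80.8978271484375) (92.15242767333984, 117.56884002685547) 7.587588310241699 delta [-1.81   0.025  4.945]
0.57 [252.5, 326.6, 30.2, 16.9] (534.4183349609375, -227.80795288085938) (44.83259201049805, 26.605195999145508) 7.590836524963379 delta [-5.506 -0.029  4.945]
```

View pics/w2.png

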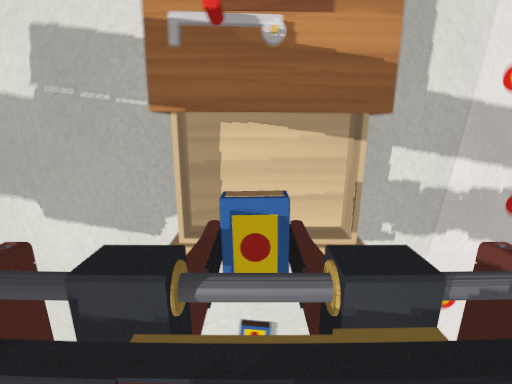

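```bash
python3 - <<'E'
from h import *
np.set_printoptions(precision=2,suppress=True)
c=cam("wrist")
b=onz(c,[(149,111),(394,111)],85); print("corners",b,np.linalg.norm(b[1]-b[0]))
d=b[1]-b[0]; yaw=np.arctan2(d[1],d[0])+np.pi/2
pv=onz(c,[(274,29)],98)[0]; nose=onz(c,[(174,17)],98)[0]
print("yaw",yaw,"pivot",pv,nose)
m=b.mean(0); ex=np.array([np.cos(yaw),np.sin(yaw)]); o=m+98*ex; print("origin",o,"pivot exp",o-30*ex,"tool yaw err",np.degrees(yaw)-90)
a=onz(c,[(345,236)],73)[0]; print("open",-(a-o)@ex-98)
kn=onz(c,[(213,4)],132)[0]; print("knob",kn,np.linalg.norm(kn-pv))
E
```

```text
corners [[395.48  59.19]
 [631.99  90.19]] 238.5307658719852
yaw 1.7011292724070906 pivot [505.22 141.72] [418.27 140.37]
origin [501.   171.86] pivot exp [504.89 142.11] tool yaw err 7.467527715086817
open 135.40140438492418
knob [456.94 142.25] 48.27715423364305
```

```bash
python3 -m jog '[[0.31,0.43,0.2,0,0,0,0],[0,0,0.8,0,0,0,0],[0,0,1,0,0,0,0],[0,0,0.9,0,0,0,0],[0,0,0.7,0,0,0,0],[0,0,0.4,0,0,0,0],[0,0,0.24,0,0,0,0],[0,0,0.15,0,0,0,0],[0,0,0,0,0,0,0],[0,0,0,0,0,0,0]]'
```

```text
t: 10.1
ee_pos: [523.4, 5.3, 27.0]
orientation: [2.076, 2.357, 0.001]
ft_force: [-0.0, -0.8, -0.6]
width: 39.8
grasp_force: 29.9
```

```bash
python3 -m jog '[[0,0,0,0,0,0,0.8],[0,0,0,0,0,0,0.8],[0,0,0,0,0,0,0.8],[0,0,-0.3,0,0,0,0.8],[0,0,-0.9,0,0,0,0.8],[0,0,-1,0,0,0,0.8],[0,0,-1,0,0,0,0],[-0.4,0,-0.9,0,0,0,0],[-1,0,-0.3,0,0,0,0],[-1,0,0,0,0,0,0],[-0.65,0,0,0,0,0,0],[0,0,0,0,0,0,0]]'; python3 w.py w3
```

```text
t: 11.3
ee_pos: [538.7, -118.4, 203.5]
orientation: [2.078, 2.353, 0.001]
ft_force: [0.7, 0.6, 0.5]
width: 25.6
grasp_force: 0.0
11.3 [ 538.656 -118.403  203.532] tooly yaw 7.097384181031177 z [ 0.002 -0.001 -1.   ] q [-0.238  0.339  1.811 -0.001  0.99  -0.361]
0.71 [314.5, 215.1, 38.0, 30.6] (623.142578125, -153.9700164794922) (38.70832061767578, 31.964908599853516) 50.04719161987305 delta [-1.215  1.995  4.943]
0.67 [254.5, 74.3, 40.6, 63.1] (523.96240234375, 7.138988494873047) (42.87666702270508, 64.6866455078125) 7.226507663726807 delta [3.091 0.039 4.944]
```

View pics/w3.png

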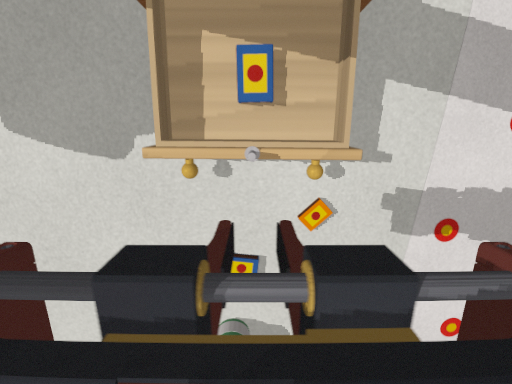

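The box lies flat in the tray at (255,73); the pin is at (252,152), with the panel's outer top edge at about row 158.

```bash
python3 - <<'E'
from h import *
np.set_printoptions(precision=2,suppress=True)
c=cam("wrist"); o=np.array([501,171.9]); yaw=1.701; Rm=np.array([[np.cos(yaw),-np.sin(yaw)],[np.sin(yaw),np.cos(yaw)]])
f=lambda uv,z:(onz(c,[uv],z)[0]-o)@Rm
e=[onz(c,[p],73)[0] for p in((143,157),(361,159))]; print("face ends chest",[(x-o)@Rm for x in e]); d=e[1]-e[0]; print("yaw",np.arctan2(d[1],d[0])+np.pi/2)
print("pin",f((252,153),100),"inner",f((252,144),73),"tcp",(ctrl.get_obs()["ee_pos"][:2]-o)@Rm)
E
```

```text
face ends chest [array([-253.27,  117.88]), array([-256.21, -111.95])]
yaw 1.6882302714962145
pin [-247.12    2.67] inner [-240.46    2.91] tcp [-290.05    0.79]
```

```bash
python3 -m jog '[[0,0,0.5,0,0,0,0],[0,0,1,0,0,0,0],[0,0,1,0,0,0,0],[0,0,0.8,0,0,0,0],[0,0,0.54,0,0,0,0],[0.2,0,0,0,0,0,0],[0.2,0,0,0,0,0,0],[0.2,0,0,0,0,0,0],[0.2,0,0,0,0,0,0],[0.3,0,0,0,0,0,0],[0.3,0,0,0,0,0,0],[0.3,0,0,0,0,0,0],[0.3,0,0,0,0,0,0],[0.3,0,0,0,0,0,0],[0.3,0,0,0,0,0,0],[0.3,0,0,0,0,0,0],[0.3,0,0,0,0,0,0],[0.3,0,0,0,0,0,0],[0.2,0,0,0,0,0,0],[0.1,0,0,0,0,0,0]]'; python3 -m jog '[[0.1,0,0,0,0,0,0],[0.05,0,0,0,0,0,0]]'
```

```text
t: 13.4
ee_pos: [518.5, 35.9, 48.5]
orientation: [-2.075, -2.358, 0.001]
ft_force: [1.7, -2.6, -0.7]
width: 0.6
grasp_force: 1.1
t: 13.6
ee_pos: [517.9, 41.2, 48.5]
orientation: [-2.076, -2.358, 0.001]
ft_force: [1.4, -1.5, 0.4]
width: 0.6
grasp_force: 1.1
```

```bash
python3 -m jog '[[0.1,0,0,0,0,0,0],[0.1,0,0,0,0,0,0],[0,0,0,0,0,0,0]]'; python3 -m jog '[[0.08,0,0,0,0,0,0],[0,0,0,0,0,0,0]]';python3 -m jog '[[0.05,0,0,0,0,0,0],[0,0,0,0,0,0,0]]'
```

```text
t: 13.9
ee_pos: [516.7, 49.3, 48.6]
orientation: [-2.075, -2.357, 0.001]
ft_force: [-0.3, 0.5, 0.0]
width: 0.2
grasp_force: 0.0
t: 14.1
ee_pos: [516.6, 50.0, 48.6]
orientation: [2.073, 2.358, -0.004]
ft_force: [2.0, -17.0, -0.6]
width: 0.4
grasp_force: 8.5
t: 14.3
ee_pos: [516.6, 50.2, 48.6]
orientation: [2.071, 2.358, -0.006]
ft_force: [3.1, -29.6, 0.3]
width: 0.7
grasp_force: 14.9
```

```bash
python3 -m jog '[[-0.3,0,0,0,0,0,0],[-0.3,0,-0.2,0,0,0,0],[0,0,-1,0,0,0,0.25],[0,0,-1,0,0,0,0.25],[0,0,-1,0,0,0.5,0.25],[0.4,-0.2,-0.35,0,0,0,0.25],[1,-0.4,0,0,0,0,0.25],[1,-0.4,0,0,0,0,0.25],[0.7,-0.2,0,0,0,0,0.25],[0,0,0,0,0,1,0.25]]'; python3 -m jog '[[0,0,0,0,0,1,0.25],[0,0,0,0,0,1,0.25],[0,0,0,0,0,1,0.25],[0,0,0,0,0,1,0.25],[0,0,0,0,0,1,0.25],[0,0,0,0,0,1,0.25],[0,0,0,0,0,1,0.25],[0,0,0,0,0,1,0.25],[0,0,0,0,0,1,0.25],[0,0,0,0,0,1,0.25],[0,0,0,0,0,1,0.25],[0,0,0,0,0,1,0.25],[0,0,0,0,0,1,0.25],[0,0,0,0,0,1,0.25],[0,0,0,0,0,1,0.25],[0,0,0,0,0,0.7,0.25]]'; python3 w.py w4 | head -1
```

```text
t: 15.3
ee_pos: [460.9, 152.8, 191.4]
orientation: [-2.252, -2.189, -0.001]
ft_force: [1.0, -0.2, -0.9]
width: 22.0
grasp_force: 0.0
t: 16.9
ee_pos: [462.2, 150.3, 191.2]
orientation: [-3.137, 0.168, 0.0]
ft_force: [-0.3, 0.4, 0.0]
width: 22.0
grasp_force: 0.0
16.9 [462.23  150.275 191.211] tooly yaw -96.14752676486691 z [-0.  0. -1.] q [0.29  0.264 1.957 0.001 0.921 1.967]
```

View pics/w4.png

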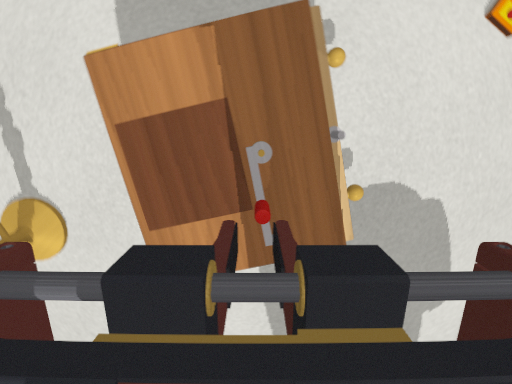

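Drawer is home; pivot at (261,152), knob top at (262,216), pin at (337,134).

```bash
python3 - <<'E'
from h import *
np.set_printoptions(precision=2,suppress=True)
c=cam("wrist"); pv=onz(c,[(261,152)],98)[0]; kt=onz(c,[(262,217)],132)[0]; kf=onz(c,[(261.5,203)],98)[0]
pin=onz(c,[(341,134)],100)[0]
yaw=1.70; P=np.array([504.9,142.1])
print("pivot",pv,"knob",kt,kf,"r",np.linalg.norm(kt-pv),np.linalg.norm(kf-pv),"pin",pin,np.linalg.norm(pin-pv))
for p0 in(pv,P):
  for k in(kt,kf):
    v=k-p0; a=np.arctan2(v[1],v[0])-yaw; print("q",(np.pi-np.arctan2(9,50)-a))
v=kt-pv; k=pv+v/np.linalg.norm(v)*50.8; print("k",k,tool_delta([*k,107]))
E
```

```text
pivot [506.28 140.69] knob [455.61 145.52] [458.11 144.91] r 50.89817071131393 48.35841987126031 pin [515.18  67.97] 73.26014534964085
q 1.616871267437207
q 1.6093532413003382
q 1.5911315648611437
q 1.5819828105349834
k [455.71 145.51] [-0.15  0.14  2.1 ]
```

```bash
python3 -m jog '[[-0.15,0.14,0.1,0,0,0,0.45],[0,0,0.5,0,0,0,0.45],[0,0,0.7,0,0,0,0.45],[0,0,0.5,0,0,0,0.45],[0,0,0.3,0,0,0,0.45],[0,0,0,0,0,0,0.2],[0,0,0,0,0,0,0.2],[0,0,0,0,0,0,0.2]]'; python3 -m jog '[[0.007,0.133,0,0,0,-1,0.2],[0.007,0.133,0,0,0,-1,0.2],[0.007,0.133,0,0,0,-1,0.2]]'
```

```text
t: 17.8
ee_pos: [456.6, 145.6, 107.6]
orientation: [-3.137, 0.162, -0.002]
ft_force: [-1.1, -0.9, -0.1]
width: 19.8
grasp_force: 0.0
t: 18.1
ee_pos: [457.6, 129.7, 107.8]
orientation: [-3.123, -0.338, -0.004]
ft_force: [0.6, 1.9, -0.5]
width: 17.6
grasp_force: 0.6
```

```bash
python3 -m jog '[[0.007,0.133,0,0,0,-1,0.2],[0.007,0.133,0,0,0,-1,0.2],[0.007,0.133,0,0,0,-1,0.2],[0.007,0.133,0,0,0,-1,0.2],[0.007,0.133,0,0,0,-1,0.2],[0.007,0.133,0,0,0,-1,0.2],[0.007,0.133,0,0,0,-1,0.2],[0.007,0.133,0,0,0,-1,0.2],[0.007,0.133,0,0,0,-1,0.2],[0.007,0.133,0,0,0,-1,0.2]]'; python3 -m jog '[[0.007,0.133,0,0,0,-1,0.2],[0.007,0.133,0,0,0,-1,0.2],[0,0,0,0,0,0,0.2]]'
```

```text
t: 19.1
ee_pos: [491.4, 91.8, 107.7]
orientation: [2.536, 1.854, 0.002]
ft_force: [-0.2, 1.8, -0.6]
width: 17.4
grasp_force: 0.5
t: 19.4
ee_pos: [502.4, 89.6, 107.7]
orientation: [2.331, 2.104, 0.003]
ft_force: [0.1, -0.7, 0.3]
width: 17.8
grasp_force: 0.0
```

```bash
python3 -m jog '[[0,0.06,0,0,0,0,0.2],[0,0,0,0,0,0,0.2]]'; python3 -m jog '[[0,0.06,0,0,0,0,0.2],[0,0,0,0,0,0,0.2]]'; python3 -m jog '[[0,0.06,0,0,0,0,0.2],[0,0,0,0,0,0,0.2]]'
```

```text
t: 19.6
ee_pos: [503.9, 89.3, 107.0]
orientation: [2.335, 2.101, 0.001]
ft_force: [-0.7, -0.2, -0.2]
width: 17.7
grasp_force: 0.0
t: 19.8
ee_pos: [504.1, 89.1, 106.5]
orientation: [-2.332, -2.101, 0.005]
ft_force: [-6.3, 1.1, 3.6]
width: 17.8
grasp_force: 3.1
t: 20.0
ee_pos: [504.2, 88.8, 106.1]
orientation: [-2.33, -2.098, 0.011]
ft_force: [-11.8, 3.2, 9.3]
width: 18.0
grasp_force: 6.4
```

```bash
python3 -m jog '[[0,-0.12,0,0,0,0,0.3],[0,0,0,0,0,0,0.3],[0,0,-0.4,0,0,0,0.3],[0,0,-0.8,0,0,0,0.3],[0,0,-1,0,0,0,0.3],[-0.3,0,-0.8,0,0,0,0.3],[-1,0,0,0,0,0,0.3],[-1,0,0,0,0,0,0.3],[0,0,0,0,0,0,0.3]]'; python3 w.py w5 | head -1
python3 -c "
from h import *
im=cv2.imread('pics/w5.png'); cv2.imwrite('pics/w5c.png',cv2.resize(im[:260,100:420],None,fx=2.3,fy=2.3,interpolation=cv2.INTER_CUBIC))"
```

```text
t: 20.9
ee_pos: [494.3, -5.4, 227.3]
orientation: [2.336, 2.098, 0.001]
ft_force: [0.3, -0.3, -0.2]
width: 26.6
grasp_force: 0.0
20.9 [494.288  -5.45  227.299] tooly yaw -6.130227275071098 z [ 0.002 -0.001 -1.   ] q [-0.034  0.224  1.91  -0.001  1.006  0.073]
```

View pics/w5c.png

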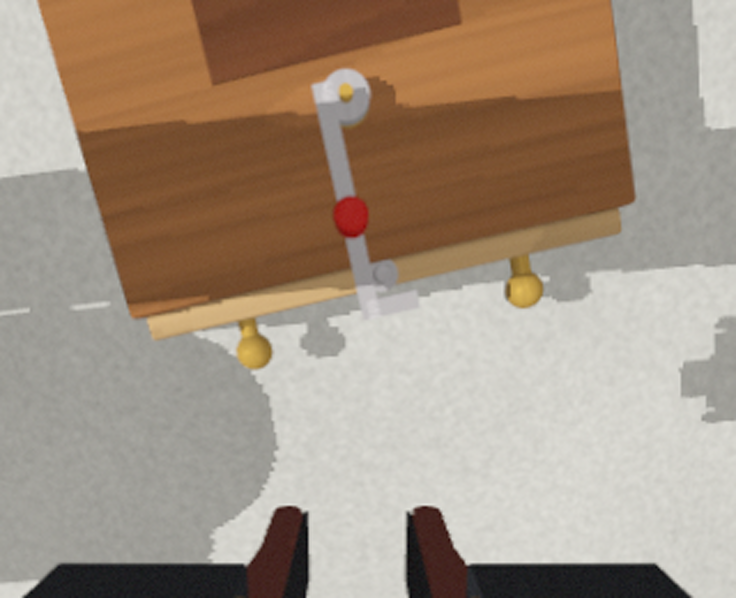

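The hook's arm lies against the pin (385,272), with the nose (395,302) in front of it. The drawer is home and the gripper is clear.

```bash
python3 -c "
from workcell import ctrl
print(ctrl.close_job())"
```

```text
the job is handed in; nothing more can be done
None
```

The large blue matchbox is flat in the drawer, the drawer is pushed home, and the hook's arm rests against the pin with its nose in front. The job was handed in at about 21 s; I never touched the cup, jar or candelabrum, and no verdict was returned.

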